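Lock the bayonet cap on the ink tank

ROBOT

A 6-joint arm with a two-finger parallel gripper is mounted at the origin on the work surface. World frame = base frame: x ahead of the robot, y to its left, z up, the work surface at z = 0. Lengths are in m, angles in rad, forces in N, time in s.
With the tool pointing down it reaches from about 0.25 to 0.725 m from the base axis. Payload 4 kg.
Tool frame: the origin (TCP) lies between the finger pads; the fingertips stand 17 mm ahead of it and the grasp point (between the pads) lies 2 mm behind it; z points along the fingers, x is the direction in which the jaws open and shut, and the axes are right-handed (so a half turn about z gives the same grasp; the last joint's range is limited). The gripper opens to 85 mm and grips with 20 to 120 N. Pads are 22 mm wide; open, the fingers measure 114 mm over their backs; the gripper's body (76 mm by 85 mm) begins 54 mm behind the grasp point. The pads swing forward as they close: fully open they stand 13 mm farther back than shut.
Start: joints at [1.29, 0.241, 0.005, 1.335, 0, 1.571], TCP at [0.139, 0.48, 0.248] pointing down, gripper open.
Joint ranges: [-2.72, 2.72], [-1.05, 1.87], [-1.09, 1.28], [-1.99, 2.15], [-1.42, 1.44], [-3.14, 3.14]. Speed limits (rad/s): [2.79, 2.79, 3.14, 3.14, 3.14, 3.14].

INTERFACE

Orientations are given as a unit quaternion [x, y, z, w].
In Python, from workcell import telemetry, cams, workorder gives the robot as it stands. The module is installed in compiled form; this text tells all that it offers.
- The arm moves only by the tool apply_moves, never from a script. Its argument "moves" is a list that holds one entry, the list of rows, each a list of 4 numbers: the shift along the tool's x, y, z in mm, then the turn about the tool's z in degrees. A call has exactly 10 rows; each row shifts and turns the pose as measured when the row begins, along the tool's axes as they then stand; what a row does not reach is not made up. A row lasts 1/10 s, in which the tool goes at most 50 mm and 8.59 degrees, less where a joint would pass 70% of its speed; a pose out of reach is approached as far as the arm can. A call with a gripper value outside its range is refused whole. "hand" is the gripper's target within -1 to 1 (fully open at 1, half-way at 0, shut at -1), set as the call begins (left out, the last holds). The fingers move at their own pace and stop on an object; the grip force is fixed at half the most. Time passes only in rows, so rows that do not move let the fingers close, or fill a call up. It gives the time, the measured TCP pose, the force and the opening at its end, in the units of the state.
- telemetry.get_obs(): the state, without advancing time (a new reading comes with each control period).
- cams.camera(name): name is "side" or "top" or "wrist"; returns a dict with "color" (480x640x3 uint8, red, green, blue), "fovy" (degrees; the focal length in pixels is half the picture's height over the tangent of half this angle, whatever the lens; pixels are square), "cx", "cy" (the principal point, pixels), "camera_from_world" (4x4, takes a point from world to camera coordinates). Camera axes: x right, y down, z forward; pixel columns grow to the right and rows downward; lengths in m; the calibration is good to about 2 mm. A picture is of the moment at which its call begins. There is no depth.
- workorder.job_done(): hands the job in, once; it reports no verdict.
The state is a dict: "clock": time; "joint_pos": joint angles; "joint_vel": joint speeds; "tau": joint torques, N m; "eef_pos": TCP position; "tool_rot": TCP orientation; "ft_force": force on the tool from outside, world axes, zero at the start; "ft_torque": the same for the moment, N m; "grip_width": finger opening in m.
Only numpy, scipy, OpenCV 4.12 (cv2) and the standard library are available. Lean on these libraries where they do the work, as an engineer would, in place of code of your own. Each camera call takes 0.05 s, during which the arm holds its last target. There are 200 camera calls.

TASK

Close the ink tank: stand the black cap with the grip bar in the filler collar with its lugs in the slots, press it down against the spring and twist it clockwise a quarter turn until it clicks locked, then let go of it. Feel your way and do not force it against the collar (no harder than about 4 kg of push), and leave the other things where they are.

Things in the scene. Friction and masses are not known exactly. Their poses are not given: they have to be found in the camera images.
- cap_center (a point): the black bayonet cap, standing upright; point on its axis, half-way up, 32 mm above its underside. Round plug 42 mm across from 0 to 24 mm up; two opposite lugs along its +x and -x, 10 mm wide, reaching 26 mm from the axis, 2 to 9 mm up; grip bar on top, along x. The same after a half turn; about 0.16 kg.
- cap_bar (a point): where to grip the cap: on its axis, 50 mm above its underside, in the upper part of the upright grip bar (40 mm long along x, 14 mm thick along y, 24 to 64 mm above the underside). Grip across y. With the cap pressed right in, the collar's rim comes 22 mm up the cap; fingertips must stay above it.
- mouth (a point): middle of the filler collar's mouth on the fixed ink tank, level with the collar's rim, 85 mm above the table; z up, x and y along the tank's sides. White tank 150 (x) by 140 (y) by 50 mm high; aluminium collar 72 mm across stands 35 mm above it, with an inward lip leaving a 45 mm opening. Clockwise from each slot: 51 degrees of lip, a pocket under the lip, an end wall.
- slots (a point): same point and axes as mouth. The lip's two opposite slots, 14 mm wide, open to 28 mm from the axis, lie along x only roughly: the collar was refitted by hand, up to 20 degrees off either way; look from above or feel. Lugs enter within about 4 degrees of the slots. Lugs standing on the lip: cap centre 30 mm above here; in the slots, resting on the spring plate: 22 mm above.
- spring (a point): middle of the spring plate inside the collar as it rests, 10 mm below the mouth, level. It can be pushed 12 mm down: about 4.5 N at first, 10.5 N at the end, then a hard stop. The lugs pass under the lip, clockwise seen from above, only with the cap centre 13 mm or less above the mouth point (10 mm at the hard stop).
- lock (a point): same point and axes as mouth. About 85 degrees clockwise from the slots (play 5 degrees either way) the lugs lie below pockets in the lip and then meet an end wall. Let up there, the spring lifts the cap 4 mm and the lugs click into the pockets: locked, cap centre 17 mm above the mouth point. Let up earlier, they stay at 13 mm, unlocked.
- tape_center (a point): a roll of cardboard-coloured tape lying flat, 76 mm across, 24 mm high; point at its centre. A bystander.
- plug_center (a point): a plain black push-in plug with a round 54 mm head, 32 mm high, without lugs and without a grip bar: a bystander, not the cap.
- spatula_center (a point): an ink spatula lying flat on the table; a point on it, near its middle. A bystander.
- spraycan_center (a point): a white spray can, 66 mm across, 200 mm tall, upright; point at its centre. A bystander.
- tub_center (a point): an ink tub with a white lid, 90 mm across, 100 mm tall; point at its centre. A bystander.
- squeegee_center (a point): a wooden screen-printing squeegee, 260 mm long (along its y), 35 mm wide and 70 mm high, standing on its blade; point at its centre. A bystander.
There are look-alikes about, which are no part of the job. What is shaped like the part that bears cap_center but blue or green is not meant. What is shaped like the part that bears mouth but blue or turquoise is not meant.

How it is judged:
On the way, in this order (a step that is already met when the one before it is completed fails the run):
1. the cap's lugs are in the slots and it is pressed down against the spring (horizontal distance between cap_center and mouth below 0.005 m and z of cap_center in the frame of mouth below 0.0205 m and angle between the x axis of cap_center and the x axis of mouth, either way round below 0.6 rad), for 0.05 s.
2. the cap is turned, under the lip, most of the way to the lock (horizontal distance between cap_center and mouth below 0.005 m and z of cap_center in the frame of mouth below 0.0185 m and angle between the x axis of cap_center and the x axis of mouth, either way round above 0.9 rad), for 0.05 s.
At the end, for the whole second after the job is handed in: The cap is upright (within 7 degrees), at rest and within 4 mm of the collar's middle, turned at least 51 degrees from the mouth's x, and risen into the locking pockets: its centre 14.8 to 19.0 mm above the mouth point (13 mm or less is unlocked under the lip) (horizontal distance between cap_center and mouth below 0.004 m and z of cap_center in the frame of mouth between 0.0148 and 0.019 m and angle between the x axis of cap_center and the x axis of mouth, either way round above 0.9 rad and angle between cap_center's own z axis and vertical below 0.12 rad and linear speed of cap below 0.02 m/s); the robot touches nothing.
It fails at once if the cap is forced against the collar or spring (over 40 N, spring included) (contact force between cap and neck above 40 N).
It fails at once if a bystander is moved more than 25 mm (distance of any of tape_center, plug_center, spatula_center, spraycan_center, tub_center, squeegee_center from where it was at the start of the episode above 0.025 m).
It also fails if it takes over 67 s, if anything falls off the work surface, if the arm or the gripper's body presses on something with over 40 N, if the wrist force passes 120 N, or if a joint passes its speed limit or range.

## Working session

There is one attempt and no reset: what is moved stays moved. The work goes in short steps, Python scripts to look and compute and a tool call to move; the robot and the scene stay as the last step left them, time stands still between calls to the robot, and variables do not carry over. Pictures are saved under pics/ and viewed, about 8 in all and at most 12, crops included, and the job is handed in when it is done.

Besides the shell and the picture viewer there is one more tool, called after "Call:" as name(argument=value, ...), one argument or row to a line, values as JSON. apply_moves: Moves the arm, as the interface text tells. Its arguments: {"type":"object","properties":{"moves":{"type":"array"},"hand":{"type":"number"}},"required":["moves"]}

```bash
mkdir -p pics
cat > h.py <<'E'
import numpy as np, cv2
from workcell import telemetry, cams, workorder
from scipy.spatial.transform import Rotation as R
def shot(n,f=None):
    c=cams.camera(n)
    if f: cv2.imwrite('pics/'+f,c['color'][:,:,::-1])
    return c
def ray(c,u,v,z):
    f=240/np.tan(np.radians(c['fovy'])/2)
    M=np.array(c['camera_from_world']);Rm=M[:3,:3];o=-Rm.T@M[:3,3]
    d=Rm.T@np.array([(u-c['cx'])/f,(v-c['cy'])/f,1])
    return o+d*(z-o[2])/d[2]
def proj(c,p):
    f=240/np.tan(np.radians(c['fovy'])/2)
    q=np.array(c['camera_from_world'])@np.append(p,1)
    return q[0]/q[2]*f+c['cx'],q[1]/q[2]*f+c['cy']
E
python3 - <<'E'
from h import *
import pickle
d={n:shot(n,n+'0.png') for n in('top','side','wrist')}
pickle.dump(d,open('d0.pkl','wb'))
for n in d:print(n,d[n]['fovy'],d[n]['cx'],d[n]['cy'],np.round(d[n]['camera_from_world'],3).tolist())
o=telemetry.get_obs();print({k:np.round(v,3).tolist() for k,v in o.items()})
E
```

```text
top 54.97915102855962 318.2111408394588 235.30756029140633 [[-0.02, -0.999, -0.029, 0.029], [-0.992, 0.024, -0.125, 0.559], [0.125, 0.026, -0.992, 0.993], [0.0, 0.0, 0.0, 1.0]]
side 57.007482307192056 317.94364658369034 240.2219825087532 [[-0.975, -0.223, 0.021, 0.547], [-0.171, 0.682, -0.712, 0.163], [0.144, -0.697, -0.702, 1.093], [0.0, 0.0, 0.0, 1.0]]
wrist 67.74009780387435 323.27316768400317 236.4874730784619 [[0.277, 0.961, -0.003, -0.498], [0.909, -0.261, 0.327, -0.043], [0.313, -0.093, -0.945, 0.383], [0.0, 0.0, 0.0, 1.0]]
{'clock': 0.15, 'joint_pos': [1.29, 0.241, 0.004, 1.335, 0.0, 1.571], 'joint_vel': [0.0, -0.0, 0.004, -0.001, -0.001, -0.0], 'tau': [0.0, -37.264, 25.264, 0.012, -0.0, 0.0], 'eef_pos': [0.138, 0.48, 0.248], 'tool_rot': [0.799, 0.601, -0.001, 0.0], 'ft_force': [-0.41, -0.066, 0.124], 'ft_torque': [0.015, -0.03, -0.046], 'grip_width': 0.085}
```

View pics/top0.png

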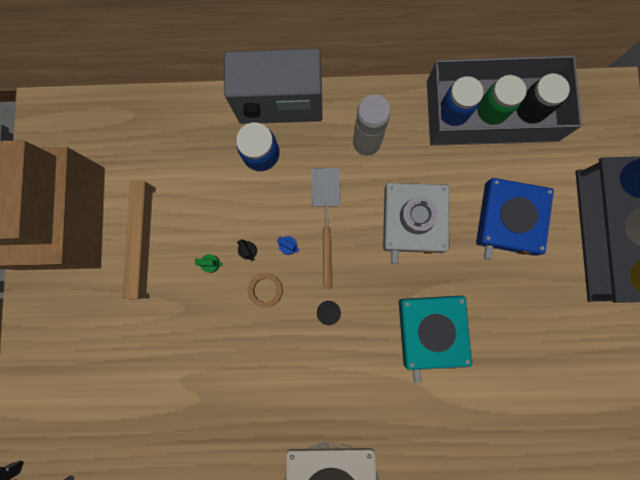

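View pics/side0.png

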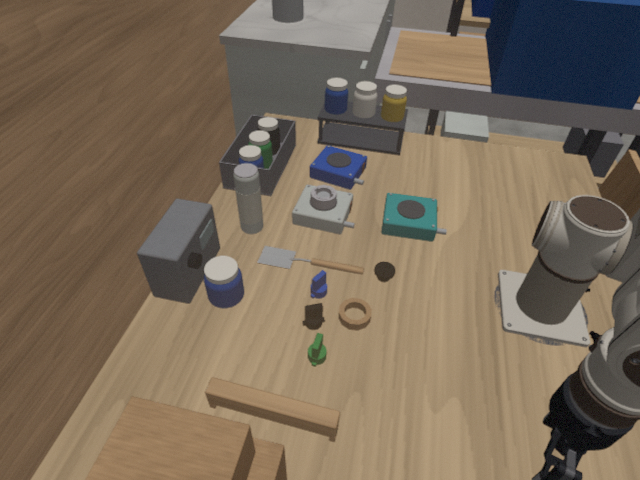

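The top view shows the black cap with a bar at about (247,249), between a green look-alike at (208,263) and a blue one at (288,245). The plain plug is at (328,313). The white tank is at (417,217), and its look-alikes are blue (518,215) and teal (436,332). Next, enlarged crops to confirm and measure.

Run:
```python
from h import *
import pickle
d=pickle.load(open('d0.pkl','rb'));c=d['top'];im=c['color'][:,:,::-1]
a=cv2.resize(im[225:275,225:275],(400,400),interpolation=cv2.INTER_CUBIC)
b=cv2.resize(im[190:240,395:445],(400,400),interpolation=cv2.INTER_CUBIC)
s=d['side']['color'][:,:,::-1]
cv2.imwrite('pics/crop1.png',np.hstack([a,b]))
hsv=cv2.cvtColor(np.ascontiguousarray(im),cv2.COLOR_BGR2HSV)
m=(im.max(2)<60).astype('uint8')
n,l,st,ce=cv2.connectedComponentsWithStats(m)
for i in range(n):
    if 40<st[i,4]<2000:print(st[i],ce[i].round(1),ray(c,*ce[i],0.03).round(3))
print('collar',ray(c,420,214.5,.085), 'tankcorners',[ray(c,*p,.05).round(3) for p in((387,184),(448,184),(449,251),(386,250))])
```

```text
[609  42  31  36 390] [629.5  57.9] [ 0.955 -0.71   0.03 ]
[477  89  37  36 524] [490.8 111.6] [ 0.836 -0.385  0.03 ]
[  0  91  16  11 158] [ 6.9 95.7] [0.912 0.75  0.03 ]
[441  94  32  31 408] [451.7 114.2] [ 0.833 -0.296  0.03 ]
[  1 125  12  16 139] [  5.6 133.4] [0.819 0.748 0.03 ]
[243 145  36  26 264] [264.8 162.3] [0.732 0.136 0.03 ]
[476 180  14  65 277] [482.5 212.7] [ 0.602 -0.351  0.03 ]
[144 183  11  30  69] [146.6 195.1] [0.662 0.408 0.03 ]
[501 198  36  34 444] [519.8 214.1] [ 0.597 -0.433  0.03 ]
[400 208  26  25  75] [406.1 222.2] [ 0.585 -0.181  0.03 ]
[238 240  19  21 296] [246.6 249.5] [0.532 0.178 0.03 ]
[213 257   6  15  41] [215.6 263.8] [0.501 0.248 0.03 ]
[  0 299   2  30  42] [3.00e-01 3.11e+02] [0.406 0.732 0.03 ]
[399 299   7  68 143] [402.  332.4] [ 0.343 -0.161  0.03 ]
[317 301  23  24 436] [328.2 312.4] [ 0.389 -0.002  0.03 ]
[419 314  36  37 450] [438.7 331.1] [ 0.345 -0.24   0.03 ]
[  0 461  23  19 284] [ 10.4 470.4] [0.068 0.687 0.03 ]
[309 468  44  12 361] [330.6 474.7] [0.052 0.001 0.03 ]
collar [ 0.59241258 -0.20132747  0.085     ] tankcorners [array([ 0.669, -0.139,  0.05 ]), array([ 0.665, -0.273,  0.05 ]), array([ 0.516, -0.267,  0.05 ]), array([ 0.522, -0.131,  0.05 ])]
```

View pics/crop1.png

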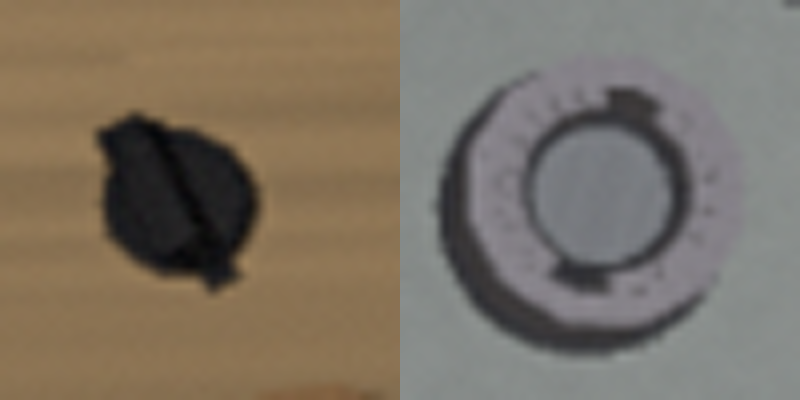

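Left crop: the black cap has two lugs at (240,241) and (253,260) and an upright bar, so it fits the description. Right crop: the aluminium collar on the white tank has dark slots at about (424.2,202.5) and (417.5,224.7). I'll work out headings and set off.

```bash
cat >> h.py <<'E'
def go(p,ang):
    o=telemetry.get_obs();Rm=R.from_quat(o['tool_rot']).as_matrix()
    a=np.degrees(np.arctan2(Rm[1,0],Rm[0,0]))
    print('t',round(float(o['clock']),2),'pos',(np.array(o['eef_pos'])*1000).round(1),'ang',round(a,2),'q6',round(float(o['joint_pos'][5]),2),
     'dxyz tool mm',((np.array(p)-o['eef_pos'])@Rm*1000).round(1),'turn',round((a-ang+180)%360-180,1),'F',np.round(o['ft_force'],1),'tz',np.round(o['ft_torque'],2),'w',round(float(o['grip_width']),4),'zaxis',Rm[:,2].round(3))
E
python3 - <<'E'
from h import *
import pickle
c=pickle.load(open('d0.pkl','rb'))['top']
def an(a,b):d=(b-a);return np.degrees(np.arctan2(d[1],d[0]))%180
a,b=ray(c,417.5,224.7,.085),ray(c,424.2,202.5,.085);print('slots',a,b,(a+b)/2,an(a,b))
a,b=ray(c,240,241.2,.008),ray(c,252.7,260,.008);print('lugs',a,b,(a+b)/2,an(a,b),np.hypot(*(a-b)[:2]))
print(ray(c,247.7,250,.02))
go([.53,.178,.22],124)
E
```

```text
slots [ 0.57071853 -0.19504206  0.085     ] [ 0.61801183 -0.2114215   0.085     ] [ 0.59436518 -0.20323178  0.085     ] 160.89711799852108
lugs [0.55348586 0.19719695 0.008     ] [0.50960629 0.16800761 0.008     ] [0.53154608 0.18260228 0.008     ] 33.63243220333504 0.05270137010262392
[0.53161934 0.17727343 0.02      ]
t 0.15 pos [138.4 480.  247.6] ang 73.91 q6 1.57 dxyz tool mm [-181.6  459.9   27.9] turn -50.1 F [-0.4 -0.1  0.1] tz [ 0.01 -0.03 -0.05] w 0.0851 zaxis [-0.    -0.002 -1.   ]
```

Call:
apply_moves(
  moves=[
    [[-18, 46, 0, 0], [-18, 46, 0, 0], [-18, 46, 0, 0], [-18, 46, 0, 0], [-18, 46, 0, 0], [-18, 46, 0, 0], [-18, 46, 0, 0], [-18, 46, 0, 0], [-18, 46, 0, 0], [-18, 46, 0, 0]],
  ],
  hand=0,
)

```text
clock: 1.15
eef_pos: [0.5345, 0.1799, 0.2442]
tool_rot: [0.794, 0.608, -0.002, -0.001]
ft_force: [0.4, 0.9, 0.1]
grip_width: 0.0425
```

```bash
python3 -c "
from h import *
go([.53,.178,.2],124)"
```

```text
t 1.15 pos [534.5 179.9 244.2] ang 74.84 q6 0.59 dxyz tool mm [-2.9 -3.7 44.2] turn -49.2 F [0.4 0.9 0.1] tz [ 0.04 -0.02  0.03] w 0.0425 zaxis [-0.004 -0.002 -1.   ]
```

Call:
apply_moves(
  moves=[
    [[0, 0, 7, -8.2], [0, 0, 7, -8.2], [0, 0, 7, -8.2], [0, 0, 7, -8.2], [0, 0, 7, -8.2], [0, 0, 7, -8.2], [0, 0, 0, 0], [0, 0, 0, 0], [0, 0, 0, 0], [0, 0, 0, 0]],
  ],
)

```text
clock: 2.15
eef_pos: [0.5393, 0.1717, 0.1958]
tool_rot: [0.463, 0.886, -0.005, -0.003]
ft_force: [-0.1, 0.1, -0.4]
grip_width: 0.0427
```

Run:
```python
from h import *
import pickle
go([.5316,.18,.2],124)
w=shot('wrist','w1.png');pickle.dump(w,open('w1.pkl','wb'))
M=np.array(w['camera_from_world']);print('campos',-M[:3,:3].T@M[:3,3])
```

```text
t 2.15 pos [539.3 171.7 195.8] ang 124.82 q6 -0.3 dxyz tool mm [11.2 -1.6 -4.2] turn 0.8 F [-0.1  0.1 -0.4] tz [-0.    0.05 -0.06] w 0.0427 zaxis [-0.01  -0.005 -1.   ]
campos [0.47101972 0.12394675 0.32334302]
```

View pics/w1.png

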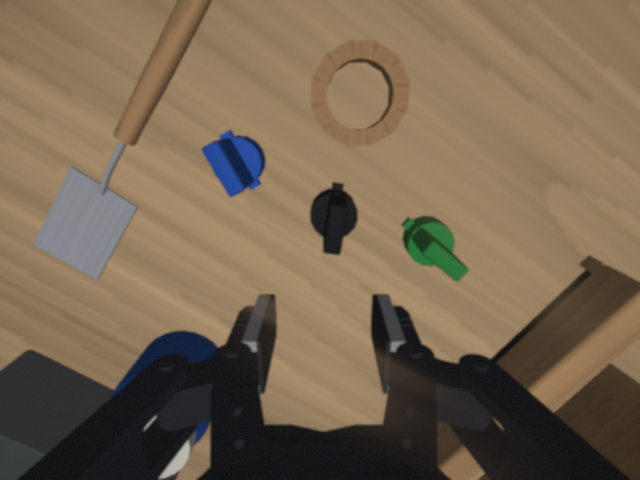

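The wrist view shows the black cap below the gripper: plug disc centred near (334,213), bar top end near (332,252). The blue (235,165) and green (430,245) look-alikes are clear of the jaws.

Run:
```python
from h import *
import pickle
w=pickle.load(open('w1.pkl','rb'));im=w['color']
m=(im.max(2)<50).astype('uint8');m[280:]=0
n,l,st,ce=cv2.connectedComponentsWithStats(m)
i=l[215,325];print(st[i],ce[i])
k=(l==i)
for r in range(st[i,1],st[i,1]+st[i,3],6):
    x=np.where(k[r])[0];print(r,x.min(),x.max(),im[r,x.min():x.max()+1:4].max(1).tolist())
xs=np.where(k[205:222])[1];u=(xs.min()+xs.max())/2
p=ray(w,u,213,.022);e=ray(w,332.5,252,.064);f=ray(w,337.5,184,.009)
print('plug',p,'barend',e,'lug far',f,'bar ang',np.degrees(np.arctan2(*(e-f)[1::-1])),np.hypot(*(e-f)[:2]))
for a in(32,35,38):
  d=np.array([np.cos(np.radians(a)),np.sin(np.radians(a)),0])
  P=np.array([p[0],p[1],0])
  for s in(1,-1):print(a,s,'bar',np.round(proj(w,P+s*.02*d+[0,0,.064]),1),'lug',np.round(proj(w,P+s*.026*d+[0,0,.005]),1))
```

```text
[ 312  184   44   70 2013] [333.1609538  216.67610532]
184 334 339 [38, 47]
190 327 341 [43, 25, 25, 32]
196 318 348 [37, 26, 35, 22, 18, 22, 22, 28]
202 314 351 [33, 34, 34, 34, 16, 19, 16, 21, 25, 32]
208 312 354 [43, 36, 32, 34, 21, 34, 33, 34, 34, 29, 35]
214 312 355 [35, 32, 35, 32, 19, 34, 36, 35, 34, 32, 38]
220 312 355 [42, 33, 35, 32, 24, 32, 34, 33, 29, 31, 33]
226 314 353 [48, 32, 34, 18, 32, 33, 31, 32, 31, 33]
232 319 348 [44, 26, 30, 30, 31, 31, 29, 38]
238 324 341 [42, 32, 33, 32, 32]
244 324 340 [45, 29, 32, 28, 46]
250 325 339 [32, 30, 30, 31]
plug [0.53026964 0.17643437 0.022     ] barend [0.54789346 0.18653003 0.064     ] lug far [0.50926128 0.16631305 0.009     ] bar ang 27.623945753522463 0.04360242464958135
32 1 bar [333.5 251.7] lug [331.4 235.3]
32 -1 bar [336.7 201.2] lug [334.7 179.9]
35 1 bar [334.9 251.7] lug [332.8 235.3]
35 -1 bar [335.3 201.2] lug [333.1 179.9]
38 1 bar [336.2 251.7] lug [334.3 235.3]
38 -1 bar [333.9 201.2] lug [331.6 179.9]
```

```bash
python3 -c "
from h import *
go([.5303,.1764,.052],120)"
```

```text
t 2.2 pos [539.3 171.7 195.9] ang 124.84 q6 -0.3 dxyz tool mm [  8.8  -3.2 143.9] turn 4.8 F [-0.3  0.6 -0.3] tz [-0.   -0.03 -0.06] w 0.0427 zaxis [-0.01  -0.005 -1.   ]
```

Call:
apply_moves(
  moves=[
    [[4.4, -1.6, 5, 2.4], [4.4, -1.6, 5, 2.4], [0, 0, 20, 0], [0, 0, 20, 0], [0, 0, 15, 0], [0, 0, 10, 0], [0, 0, 0, 0], [0, 0, 0, 0], [0, 0, 0, 0], [0, 0, 0, 0]],
  ],
)

```text
clock: 3.2
eef_pos: [0.5348, 0.1788, 0.1244]
tool_rot: [0.504, 0.864, -0.0, 0.001]
ft_force: [0.9, 0.4, 1.0]
grip_width: 0.0426
```

```bash
python3 -c "
from h import *
go([.5303,.1764,.052],120)"
```

```text
t 3.2 pos [534.8 178.8 124.4] ang 119.52 q6 -0.19 dxyz tool mm [ 0.3 -5.1 72.4] turn -0.5 F [0.9 0.4 1. ] tz [ 0.02 -0.05  0.01] w 0.0426 zaxis [ 0.001 -0.001 -1.   ]
```

Call:
apply_moves(
  moves=[
    [[0, -2.5, 14, 0], [0, -2.5, 14, 0], [0, 0, 14, 0], [0, 0, 12, 0], [0, 0, 10, 0], [0, 0, 6, 0], [0, 0, 2, 0], [0, 0, 0, 0], [0, 0, 0, 0], [0, 0, 0, 0]],
  ],
)

```text
clock: 4.2
eef_pos: [0.5359, 0.1779, 0.0554]
tool_rot: [0.504, 0.864, 0.005, 0.005]
ft_force: [0.7, 0.9, 1.3]
grip_width: 0.0428
```

```bash
python3 -c "
from h import *
go([.5303,.1764,.052],120)"
```

```text
t 4.2 pos [535.9 177.9  55.4] ang 119.49 q6 -0.19 dxyz tool mm [ 1.5 -5.6  3.3] turn -0.5 F [0.7 0.9 1.3] tz [ 0.    0.05 -0.03] w 0.0428 zaxis [ 0.014  0.003 -1.   ]
```

Call:
apply_moves(
  moves=[
    [[1, -3, 1, 0], [0.5, -3, 1, 0], [0, 0, 1, 0], [0, 0, 0, 0], [0, 0, 0, 0], [0, 0, 0, 0], [0, 0, 0, 0], [0, 0, 0, 0], [0, 0, 0, 0], [0, 0, 0, 0]],
  ],
)

```text
clock: 5.2
eef_pos: [0.5302, 0.1764, 0.0533]
tool_rot: [0.504, 0.864, 0.005, 0.006]
ft_force: [0.0, 0.1, 0.1]
grip_width: 0.0429
```

```bash
python3 -c "
from h import *
go([.5303,.1764,.052],120)"
```

```text
t 5.2 pos [530.2 176.4  53.3] ang 119.49 q6 -0.19 dxyz tool mm [-0.   0.1  1.3] turn -0.5 F [0.  0.1 0.1] tz [0.   0.03 0.01] w 0.0429 zaxis [ 0.016  0.003 -1.   ]
```

Call:
apply_moves(
  moves=[
    [[0, 0, 0, 0], [0, 0, 0, 0], [0, 0, 0, 0], [0, 0, 0, 0], [0, 0, 0, 0], [0, 0, 0, 0], [0, 0, 0, 0], [0, 0, 0, 0], [0, 0, 0, 0], [0, 0, 0, 0]],
  ],
  hand=-1,
)

```text
clock: 6.2
eef_pos: [0.5305, 0.1764, 0.0534]
tool_rot: [0.504, 0.864, 0.006, 0.006]
ft_force: [0.4, 0.4, 1.6]
grip_width: 0.0134
```

```bash
python3 -c "
from h import *
go([.5303,.1764,.052],120)"
```

```text
t 6.2 pos [530.5 176.4  53.4] ang 119.49 q6 -0.19 dxyz tool mm [ 0.1 -0.2  1.4] turn -0.5 F [0.4 0.4 1.6] tz [-0.02  0.02  0.02] w 0.0134 zaxis [ 0.016  0.004 -1.   ]
```

Call:
apply_moves(
  moves=[
    [[0, 0, -5, 0], [0, 0, -15, 0], [0, 0, -20, 0], [0, 0, -20, 0], [0, 0, -20, 0], [0, 0, -20, 0], [0, 0, -20, 0], [0, 0, -10, 0], [0, 0, 0, 0], [0, 0, 0, 0]],
  ],
)

```text
clock: 7.2
eef_pos: [0.5244, 0.1748, 0.1855]
tool_rot: [0.504, 0.864, 0.001, 0.002]
ft_force: [-0.1, 0.1, -2.0]
grip_width: 0.0132
```

```bash
python3 -c "
from h import *
go([.594,-.203,.19],71)"
```

```text
t 7.2 pos [524.4 174.8 185.5] ang 119.5 q6 -0.19 dxyz tool mm [-363.1 -125.4   -4.2] turn 48.5 F [-0.1  0.1 -2. ] tz [-0.01 -0.   -0.06] w 0.0132 zaxis [ 0.006  0.    -1.   ]
```

Call:
apply_moves(
  moves=[
    [[-39, -10, -2.5, 0], [-39, -10, -2.5, 0], [-39, -10, -2.5, 0], [-39, -10, -2.5, 0], [-39, -10, -2.5, 0], [-39, -10, -2.5, 0], [-39, -10, -2.5, 0], [-39, -10, -2.5, 0], [-39, -10, -2.5, 0], [-39, -10, -2.5, 0]],
  ],
)

```text
clock: 8.2
eef_pos: [0.6274, -0.2206, 0.1932]
tool_rot: [0.498, 0.867, -0.003, -0.01]
ft_force: [0.5, 0.4, -1.8]
grip_width: 0.0133
```

Call:
apply_moves(
  moves=[
    [[0, 0, 0, 8], [0, 0, 0, 8], [0, 0, 0, 8], [0, 0, 0, 8], [0, 0, 0, 8], [0, 0, 0, 8], [0, 0, 0, 0], [0, 0, 0, 0], [0, 0, 0, 0], [0, 0, 0, 0]],
  ],
)

```text
clock: 9.2
eef_pos: [0.6215, -0.2281, 0.1732]
tool_rot: [0.819, 0.574, -0.015, -0.019]
ft_force: [-0.4, -1.4, -1.7]
grip_width: 0.0131
```

Run:
```python
from h import *
import pickle
go([.594,-.203,.19],71)
w=shot('wrist','w2.png');pickle.dump((w,telemetry.get_obs()),open('w2.pkl','wb'))
```

```text
t 9.2 pos [ 621.5 -228.1  173.2] ang 70.07 q6 -0.0 dxyz tool mm [ 14.1 -35.2 -15.2] turn -0.9 F [-0.4 -1.4 -1.7] tz [-0.04 -0.07  0.02] w 0.0131 zaxis [-0.047  0.013 -0.999]
```

View pics/w2.png

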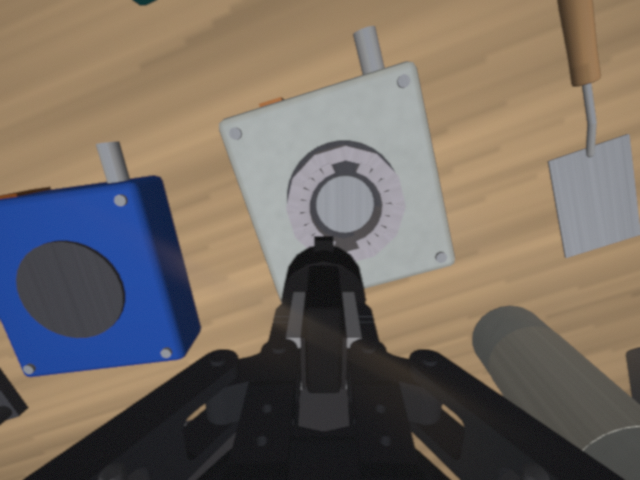

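The wrist view shows the collar opening centred near (345,204), the far slot at (345,167) and the near slot at (346,243). The held cap's lug tip is at (323,238).

Run:
```python
from h import *
import pickle
w,o=pickle.load(open('w2.pkl','rb'));im=w['color'];g=im.max(2).astype(int)
print('col345',g[150:262:2,345].tolist())
print('row204',g[204,280:412:2].tolist())
print('row167',g[167,320:372:2].tolist());print('row240',g[240,325:372:2].tolist());print('row246',g[246,325:372:2].tolist())
print('cap',[ (r,g[r,300:350:2].tolist()) for r in (232,238,242,248)],g[275,275:375:3].tolist())
# lug tip -> tool frame on plane of its height
Rm=R.from_quat(o['tool_rot']).as_matrix()
for v in(236,238,240):
  f=240/np.tan(np.radians(w['fovy'])/2);M=np.array(w['camera_from_world']);ro=M[:3,:3];cam=-ro.T@M[:3,3]
  d=ro.T@np.array([(323.5-w['cx'])/f,(v-w['cy'])/f,1])
  ct=Rm.T@(cam-o['eef_pos']);dt=Rm.T@d
  print(v,(ct+dt*(.0445-ct[2])/dt[2])*1000,(ct+dt*(.0515-ct[2])/dt[2])*1000)
```

```text
col345 [168, 168, 167, 167, 164, 128, 78, 77, 76, 75, 76, 76, 81, 132, 156, 158, 158, 158, 158, 158, 158, 158, 158, 159, 158, 158, 158, 158, 158, 157, 158, 157, 159, 159, 159, 157, 159, 158, 158, 158, 157, 123, 78, 76, 79, 83, 82, 81, 82, 80, 72, 39, 19, 22, 19, 13]
row204 [176, 176, 176, 170, 169, 172, 172, 172, 173, 171, 169, 168, 169, 166, 154, 96, 73, 79, 122, 158, 160, 160, 158, 156, 158, 161, 163, 161, 159, 158, 159, 157, 157, 158, 159, 158, 159, 161, 158, 158, 157, 161, 161, 158, 158, 158, 148, 99, 76, 77, 82, 126, 162, 159, 155, 151, 159, 171, 167, 166, 167, 165, 167, 170, 173, 172]
row167 [161, 164, 169, 170, 168, 165, 127, 78, 74, 76, 76, 76, 77, 76, 77, 76, 75, 75, 83, 128, 163, 166, 168, 167, 168, 164]
row240 [28, 26, 27, 28, 70, 89, 83, 83, 82, 83, 83, 82, 82, 83, 82, 86, 118, 149, 163, 165, 165, 153, 164, 170]
row246 [34, 33, 32, 34, 49, 57, 63, 73, 82, 81, 82, 82, 84, 83, 83, 84, 104, 155, 170, 171, 169, 169, 166, 168]
cap [(232, [170, 169, 167, 167, 167, 166, 164, 160, 166, 155, 115, 84, 76, 75, 77, 78, 78, 78, 86, 99, 112, 115, 121, 119, 109]), (238, [167, 170, 173, 173, 171, 169, 163, 96, 27, 22, 22, 23, 17, 23, 19, 20, 38, 74, 79, 81, 80, 77, 78, 79, 82]), (242, [174, 172, 172, 169, 171, 169, 161, 98, 37, 32, 35, 34, 32, 32, 33, 33, 63, 125, 93, 81, 82, 82, 81, 82, 84]), (248, [176, 175, 160, 119, 68, 33, 24, 30, 31, 33, 33, 33, 33, 32, 30, 33, 32, 25, 20, 32, 50, 72, 80, 82, 84])] [168, 177, 177, 169, 48, 23, 32, 34, 33, 34, 33, 25, 20, 19, 18, 18, 19, 18, 20, 20, 18, 25, 32, 33, 34, 35, 31, 23, 37, 155, 172, 172, 171, 172]
236 [ -0.34727005 -25.70980794  44.5       ] [ -0.35198768 -23.30075688  51.5       ]
238 [ -0.34655734 -24.63724631  44.5       ] [ -0.35124581 -22.18431904  51.5       ]
240 [ -0.34584186 -23.56052292  44.5       ] [ -0.35050107 -21.06354919  51.5       ]
```

Run:
```python
from h import *
import pickle
w,o=pickle.load(open('w2.pkl','rb'))
r=lambda u,v,z=.085:ray(w,u,v,z)[:2]
L,Rr=r(309.5,204),r(382,204);print('LR',L,Rr,(L+Rr)/2,np.hypot(*(L-Rr)))
F=r(345.2,160.5);N=r(344.4,246);F2=r(345.2,167)
d=N-F2;d/=np.hypot(*d);print('slot ang',np.degrees(np.arctan2(d[1],d[0])),'centre',F+.028*d, 'right-edge dir',np.degrees(np.arctan2(*(r(357.2,246)-r(358.2,167))[::-1])))
# collar outer
L,Rr=r(287.5,204),r(405,204);print('outer',(L+Rr)/2,np.hypot(*(L-Rr)))
e=r(454,260,.05)-r(412,62,.05);print('tank edge ang',np.degrees(np.arctan2(e[1],e[0])))
```

```text
LR [ 0.58493281 -0.22480194] [ 0.6002071  -0.18249451] [ 0.59256995 -0.20364823] 0.04498024165504893
slot ang -19.51471566311056 centre [ 0.5937961  -0.20472005] right-edge dir -19.077697580462146
outer [ 0.59266839 -0.20337558] 0.0728979311369748
tank edge ang -3.1169504758764197
```

```bash
cat >> h.py <<'E'
def aim(c,zb,ang=70.7,off=(-.0003,.0028,.0534)):
    o=telemetry.get_obs();Rm=R.from_quat(o['tool_rot']).as_matrix()
    b=np.array(o['eef_pos'])+Rm@np.array(off)
    go(np.array([c[0],c[1],zb])-Rm@np.array(off),ang)
    print('bottom',(b*1000).round(1),'cap centre over mouth mm',((np.array(o['eef_pos'])+Rm@(np.array(off)*[1,1,.4])) [2]*1000-85).round(1), 'offax',((np.array(o['eef_pos'])+Rm@(np.array(off)*[1,1,.4]))[:2]-c[:2])*1000)
C=np.array([.5935,-.2042])
E
python3 -c "
from h import *
aim(C,.11)"
```

```text
t 9.25 pos [ 621.5 -228.   173.2] ang 70.06 q6 -0.0 dxyz tool mm [ 13.4 -34.1  11.3] turn -0.6 F [-0.1  0.4 -1.9] tz [-0.01 -0.06 -0.03] w 0.0127 zaxis [-0.047  0.013 -0.999]
bottom [ 621.5 -228.6  119.7] cap centre over mouth mm 66.7 offax [ 29.48304856 -24.78335702]
```

Call:
apply_moves(
  moves=[
    [[2, -4, -3, -0.6], [2, -4, -3, 0], [2, -4, -3, 0], [2, -4, -3, 0], [2, -4, -3, 0], [2, -4, -3, 0], [0, -4, -3, 0], [0, 0, -3, 0], [0, 0, 0, 0], [0, 0, 0, 0]],
  ],
)

```text
clock: 10.25
eef_pos: [0.5986, -0.2056, 0.203]
tool_rot: [0.815, 0.579, -0.014, -0.017]
ft_force: [0.5, -0.8, -1.6]
grip_width: 0.0129
```

```bash
python3 -c "
from h import *
aim(C,.11)"
```

```text
t 10.25 pos [ 598.6 -205.6  203. ] ang 70.84 q6 0.01 dxyz tool mm [ 0.3 -3.9 39.7] turn 0.1 F [ 0.5 -0.8 -1.6] tz [ 0.02 -0.    0.02] w 0.0129 zaxis [-0.043  0.012 -0.999]
bottom [ 598.8 -206.2  149.5] cap centre over mouth mm 96.5 offax [ 6.71786574 -2.35687204]
```

Call:
apply_moves(
  moves=[
    [[0, 0, 20, 0], [0, 0, 15, 0], [0, 0, 0, 0], [0, 0, 0, 0], [0, 0, -4, 0], [0, 0, -4, 0], [0, 0, -4, 0], [0, 0, -4, 0], [0, 0, -4, 0], [0, 0, -4, 0]],
  ],
)

```text
clock: 11.25
eef_pos: [0.6003, -0.2069, 0.1963]
tool_rot: [0.815, 0.579, -0.013, -0.015]
ft_force: [0.7, -0.8, -0.7]
grip_width: 0.0129
```

```bash
python3 -c "
from h import *
aim(C,.11)"
```

```text
t 11.25 pos [ 600.3 -206.9  196.3] ang 70.79 q6 0.0 dxyz tool mm [ 0.8 -6.8 33.1] turn 0.1 F [ 0.7 -0.8 -0.7] tz [-0.05 -0.02 -0.03] w 0.0129 zaxis [-0.038  0.01  -0.999]
bottom [ 600.9 -207.5  142.8] cap centre over mouth mm 89.8 offax [ 8.58373842 -3.64835848]
```

Call:
apply_moves(
  moves=[
    [[0, -45, 0, 0], [0, 0, 0, 0], [0, 0, 0, 0], [0, 5, 0, 0], [0, 5, 0, 0], [0, 5, 0, 0], [0, 5, 0, 0], [0, 5, 0, 0], [0, 5, 0, 0], [0, 0, 0, 0]],
  ],
)

```text
clock: 12.25
eef_pos: [0.5879, -0.2024, 0.1936]
tool_rot: [0.815, 0.579, -0.014, -0.017]
ft_force: [-0.5, 0.8, -1.9]
grip_width: 0.013
```

```bash
python3 -c "
from h import *
aim(C,.11)"
```

```text
t 12.25 pos [ 587.9 -202.4  193.6] ang 70.8 q6 0.01 dxyz tool mm [ 0.8  6.8 29.8] turn 0.1 F [-0.5  0.8 -1.9] tz [ 0.02 -0.04 -0.01] w 0.013 zaxis [-0.043  0.012 -0.999]
bottom [ 588.1 -203.   140.1] cap centre over mouth mm 87.1 offax [-4.01783818  0.80438344]
```

Call:
apply_moves(
  moves=[
    [[0.8, 3, 15, 0], [0, 3, 15, 0], [0, 0, 8, 0], [0, 0, 0, 0], [0, 0, 0, 0], [0, 0, 0, 0], [0, 0, 0, 0], [0, 0, 0, 0], [0, 0, 0, 0], [0, 0, 0, 0]],
  ],
)

```text
clock: 13.25
eef_pos: [0.5935, -0.2037, 0.1574]
tool_rot: [0.815, 0.579, -0.013, -0.015]
ft_force: [-0.2, -0.2, -1.5]
grip_width: 0.0133
```

```bash
python3 -c "
from h import *
aim(C,.095)"
```

```text
t 13.25 pos [ 593.5 -203.7  157.4] ang 70.79 q6 0.01 dxyz tool mm [ 0.  -0.1  9. ] turn 0.1 F [-0.2 -0.2 -1.5] tz [-0.03 -0.03  0.02] w 0.0133 zaxis [-0.039  0.01  -0.999]
bottom [ 594.  -204.4  104. ] cap centre over mouth mm 51.0 offax [ 1.73903818 -0.48486011]
```

Call:
apply_moves(
  moves=[
    [[0, 0, 5, 0], [0, 0, 5, 0], [0, 0, 4, 0], [0, 0, 2, 0], [0, 0, 1, 0], [0, 0, 1, 0], [0, 0, 0, 0], [0, 0, 0, 0], [0, 0, 0, 0], [0, 0, 0, 0]],
  ],
)

```text
clock: 14.25
eef_pos: [0.5927, -0.2035, 0.1378]
tool_rot: [0.815, 0.579, -0.013, -0.016]
ft_force: [-0.4, 0.5, -0.9]
grip_width: 0.0128
```

```bash
python3 -c "
from h import *
aim(C,.085)
shot('wrist','w3.png');shot('side','s3.png')
a=cv2.imread('pics/w3.png')[150:390,200:500];b=cv2.imread('pics/s3.png')[150:250,270:395]
cv2.imwrite('pics/c3.png',np.hstack([cv2.resize(a,(400,320)),cv2.resize(b,(400,320))]))"
```

```text
t 14.25 pos [ 592.7 -203.5  137.8] ang 70.8 q6 0.01 dxyz tool mm [ 0.1  0.3 -0.7] turn 0.1 F [-0.4  0.5 -0.9] tz [ 0.01 -0.06  0.02] w 0.0128 zaxis [-0.039  0.01  -0.999]
bottom [ 593.2 -204.2   84.3] cap centre over mouth mm 31.3 offax [ 0.94421118 -0.2805835 ]
```

View pics/c3.png

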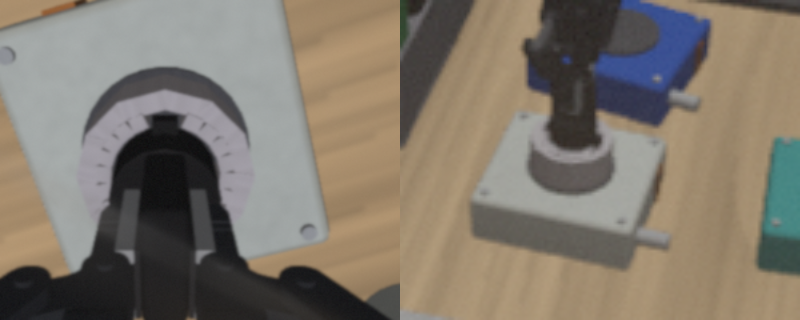

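The crop shows the lug pointing into the near slot, with the plug centred in the ring. I'll feel down in 1 mm steps.

Call:
apply_moves(
  moves=[
    [[0, 0, 1, 0], [0, 0, 1, 0], [0, 0, 1, 0], [0, 0, 1, 0], [0, 0, 1, 0], [0, 0, 0, 0], [0, 0, 0, 0], [0, 0, 0, 0], [0, 0, 0, 0], [0, 0, 0, 0]],
  ],
)

```text
clock: 15.35
eef_pos: [0.5931, -0.2035, 0.1326]
tool_rot: [0.815, 0.579, -0.013, -0.015]
ft_force: [1.1, -1.4, -1.0]
grip_width: 0.0127
```

```bash
python3 -c "
from h import *
aim(C,.075)"
```

```text
t 15.35 pos [ 593.1 -203.5  132.6] ang 70.8 q6 0.01 dxyz tool mm [-0.1  0.1  4.1] turn 0.1 F [ 1.1 -1.4 -1. ] tz [-0.02 -0.12  0.01] w 0.0127 zaxis [-0.038  0.01  -0.999]
bottom [ 593.6 -204.1   79.1] cap centre over mouth mm 26.1 offax [ 1.30802111 -0.25112657]
```

Call:
apply_moves(
  moves=[
    [[0, 0, 1, 0], [0, 0, 1, 0], [0, -0.3, 1, 0], [0, 0, 1, 0], [0, 0, 1, 0], [0, -0.3, 1, 0], [0, 0, 1, 0], [0, 0, 0, 0], [0, 0, 0, 0], [0, 0, 0, 0]],
  ],
)

```text
clock: 16.35
eef_pos: [0.5929, -0.2034, 0.1284]
tool_rot: [0.815, 0.579, -0.011, -0.014]
ft_force: [-1.5, -0.0, 1.9]
grip_width: 0.0129
```

```bash
python3 -c "
from h import *
aim(C,.065)"
```

```text
t 16.35 pos [ 592.9 -203.4  128.4] ang 70.8 q6 0.01 dxyz tool mm [-0.1  0.3  9.9] turn 0.1 F [-1.5 -0.   1.9] tz [ 0.13  0.13 -0.02] w 0.0129 zaxis [-0.034  0.009 -0.999]
bottom [ 593.6 -204.1   74.9] cap centre over mouth mm 21.9 offax [ 1.21418137 -0.20131123]
```

Call:
apply_moves(
  moves=[
    [[0, 0, 2, 0], [0, 0, 2, 0], [0, 0, 2, 0], [0, 0, 2, 0], [0, 0, 2, 0], [0, 0, 2, 0], [0, 0, 0, 0], [0, 0, 0, 0], [0, 0, 0, 0], [0, 0, 0, 0]],
  ],
)

```text
clock: 17.35
eef_pos: [0.5927, -0.2034, 0.1206]
tool_rot: [0.815, 0.579, -0.01, -0.012]
ft_force: [-2.0, 1.3, 6.1]
grip_width: 0.0127
```

```bash
python3 -c "
from h import *
aim(C,.065)"
```

```text
t 17.35 pos [ 592.7 -203.4  120.6] ang 70.8 q6 0.01 dxyz tool mm [-0.1 -0.1  2.1] turn 0.1 F [-2.   1.3  6.1] tz [ 0.23  0.41 -0.01] w 0.0127 zaxis [-0.03   0.008 -1.   ]
bottom [ 593.7 -204.2   67.1] cap centre over mouth mm 14.2 offax [ 1.12933445 -0.2010721 ]
```

Call:
apply_moves(
  moves=[
    [[0, -0.3, 1.5, 0], [0, 0, 1.5, 0], [0, 0, 1, 0], [0, 0, 0.5, 3], [0, 0, 0.5, 3], [0, 0, 0.5, 3], [0, 0, 0.5, 3], [0, 0, 0.5, 3], [0, 0, 0.5, 0], [0, 0, 0, 0]],
  ],
)

```text
clock: 18.35
eef_pos: [0.5943, -0.2023, 0.1187]
tool_rot: [0.886, 0.464, -0.008, -0.009]
ft_force: [-1.4, 0.6, 2.9]
grip_width: 0.0129
```

```bash
python3 -c "
from h import *
aim(C,.065)"
```

```text
t 18.35 pos [ 594.3 -202.3  118.7] ang 55.28 q6 0.28 dxyz tool mm [-1.4 -1.1  0.3] turn -15.4 F [-1.4  0.6  2.9] tz [0.   0.17 0.01] w 0.0129 zaxis [-0.022  0.008 -1.   ]
bottom [ 595.2 -203.7   65.3] cap centre over mouth mm 12.3 offax [2.45032992 0.23479822]
```

Call:
apply_moves(
  moves=[
    [[-0.3, -0.2, 0.5, 3], [-0.3, -0.2, 0.5, 3], [-0.2, -0.2, 0.5, 3], [-0.2, -0.2, 0.5, 3], [-0.2, -0.2, 0.5, 3], [-0.2, -0.2, 0.5, 3], [0, 0, 0.5, 3], [0, 0, 0.5, 3], [0, 0, 0.3, 0], [0, 0, 0, 0]],
  ],
)

```text
clock: 19.35
eef_pos: [0.5955, -0.2016, 0.1188]
tool_rot: [0.965, 0.263, -0.005, -0.005]
ft_force: [-1.7, 0.9, 3.9]
grip_width: 0.0131
```

```bash
python3 -c "
from h import *
aim(C,.065)"
```

```text
t 19.35 pos [ 595.5 -201.6  118.8] ang 30.47 q6 0.71 dxyz tool mm [-2.3 -0.9  0.4] turn -40.2 F [-1.7  0.9  3.9] tz [ 0.08  0.19 -0.02] w 0.0131 zaxis [-0.013  0.007 -1.   ]
bottom [ 596.  -203.8   65.4] cap centre over mouth mm 12.5 offax [2.86951982 0.16326032]
```

Call:
apply_moves(
  moves=[
    [[-0.3, -0.2, 0.5, 3], [-0.3, -0.2, 0.5, 3], [-0.3, -0.2, 0.5, 3], [-0.3, -0.1, 0.5, 3], [-0.3, -0.1, 0.5, 3], [-0.3, -0.1, 0.5, 3], [-0.3, 0, 0.5, 3], [-0.3, 0, 0.5, 3], [0, 0, 0.3, 0], [0, 0, 0, 0]],
  ],
)

```text
clock: 20.35
eef_pos: [0.5962, -0.2016, 0.1191]
tool_rot: [0.999, 0.049, -0.001, -0.002]
ft_force: [-1.6, 0.7, 3.2]
grip_width: 0.0133
```

```bash
python3 -c "
from h import *
aim(C,.065)"
```

```text
t 20.35 pos [ 596.2 -201.6  119.1] ang 5.66 q6 1.14 dxyz tool mm [-2.5 -0.2  0.7] turn -65.0 F [-1.6  0.7  3.2] tz [0.1  0.28 0.03] w 0.0133 zaxis [-0.003  0.004 -1.   ]
bottom [ 596.  -204.2   65.7] cap centre over mouth mm 12.7 offax [ 2.62227218 -0.13914394]
```

Call:
apply_moves(
  moves=[
    [[-0.3, 0, 0.5, 3], [-0.3, 0, 0.5, 3], [-0.3, 0, 0.5, 3], [-0.3, 0, 0.5, 3], [-0.3, 0, 0.5, 3], [-0.3, 0, 0.5, 3], [0, 0, 0.5, 2], [0, 0, 0, 0], [0, 0, 0, 0], [0, 0, 0, 0]],
  ],
)

```text
clock: 21.35
eef_pos: [0.5968, -0.2021, 0.1199]
tool_rot: [0.991, -0.13, 0.002, -0.001]
ft_force: [-0.5, 0.8, 4.7]
grip_width: 0.0128
```

```bash
python3 -c "
from h import *
aim(C,.065)"
```

```text
t 21.35 pos [ 596.8 -202.1  119.9] ang -14.96 q6 1.5 dxyz tool mm [-2.5  0.2  1.5] turn -85.7 F [-0.5  0.8  4.7] tz [0.01 0.39 0.1 ] w 0.0128 zaxis [ 0.004  0.001 -1.   ]
bottom [ 596.  -204.7   66.5] cap centre over mouth mm 13.5 offax [ 2.36965321 -0.48656923]
```

Call:
apply_moves(
  moves=[
    [[0, 0, 0, 1.5], [0, 0, -0.7, 0], [0, 0, -0.7, 0], [0, 0, -0.7, 0], [0, 0, -0.7, 0], [0, 0, -0.7, 0], [0, 0, -0.5, 0], [0, 0, 0, 0], [0, 0, 0, 0], [0, 0, 0, 0]],
  ],
)

```text
clock: 22.35
eef_pos: [0.5964, -0.2019, 0.1231]
tool_rot: [0.99, -0.144, 0.001, -0.001]
ft_force: [-2.2, 1.0, 3.7]
grip_width: 0.0132
```

```bash
python3 -c "
from h import *
aim(C,.065)"
```

```text
t 22.35 pos [ 596.4 -201.9  123.1] ang -16.54 q6 1.53 dxyz tool mm [-1.9  0.4  4.7] turn -87.2 F [-2.2  1.   3.7] tz [0.03 0.31 0.1 ] w 0.0132 zaxis [ 0.002  0.001 -1.   ]
bottom [ 595.4 -204.4   69.7] cap centre over mouth mm 16.7 offax [ 1.83257332 -0.24225397]
```

Call:
apply_moves(
  moves=[
    [[0, 0, -1, 0], [0, 0, -1, 0], [0, 0, -1, 0], [0, 0, -1, 0], [0, 0, 0, 0], [0, 0, 0, 0], [0, 0, 0, 0], [0, 0, 0, 0], [0, 0, 0, 0], [0, 0, 0, 0]],
  ],
)

```text
clock: 23.35
eef_pos: [0.5964, -0.2018, 0.1232]
tool_rot: [0.99, -0.144, -0.0, -0.001]
ft_force: [1.6, 0.8, -3.0]
grip_width: 0.0129
```

```bash
python3 -c "
from h import *
aim(C,.065)"
```

```text
t 23.35 pos [ 596.4 -201.8  123.2] ang -16.55 q6 1.53 dxyz tool mm [-1.7  0.5  4.8] turn -87.2 F [ 1.6  0.8 -3. ] tz [-0.27 -0.36  0.09] w 0.0129 zaxis [-0.     0.002 -1.   ]
bottom [ 595.3 -204.3   69.8] cap centre over mouth mm 16.9 offax [ 1.79109952 -0.12730719]
```

The cap stays at 16.9 mm under a gentle upward pull, so the lugs have caught in the pockets. I'll open partway and retreat straight up.

Call:
apply_moves(
  moves=[
    [[0, 0, 0, 0], [0, 0, 0, 0], [0, 0, 0, 0], [0, 0, 0, 0], [0, 0, 0, 0], [0, 0, 0, 0], [0, 0, 0, 0], [0, 0, 0, 0], [0, 0, 0, 0], [0, 0, 0, 0]],
  ],
  hand=0,
)

```text
clock: 24.35
eef_pos: [0.5961, -0.2021, 0.1251]
tool_rot: [0.99, -0.145, 0.0, -0.001]
ft_force: [-0.2, 0.4, 0.5]
grip_width: 0.043
```

Call:
apply_moves(
  moves=[
    [[0, 0, -5, 0], [0, 0, -10, 0], [0, 0, -15, 0], [0, 0, -20, 0], [0, 0, -20, 0], [0, 0, -20, 0], [0, 0, -10, 0], [0, 0, 0, 0], [0, 0, 0, 0], [0, 0, 0, 0]],
  ],
)

```text
clock: 25.35
eef_pos: [0.5959, -0.2022, 0.2328]
tool_rot: [0.99, -0.144, 0.001, -0.001]
ft_force: [-0.6, -0.8, -0.7]
grip_width: 0.0427
```

```bash
python3 -c "
from h import *
import pickle
aim(C,.065)
w=shot('wrist','w4.png');s=shot('side','s4.png')
a=cv2.imread('pics/w4.png');b=cv2.imread('pics/s4.png')[150:250,270:395]
cv2.imwrite('pics/c4.png',np.hstack([cv2.resize(a,(400,300)),cv2.resize(b,(400,300))]))
P=np.array([C[0],C[1],.085+.049]);print(proj(w,P),proj(s,P))
pickle.dump((w,s),open('f.pkl','wb'))"
```

```text
t 25.35 pos [ 595.9 -202.2  232.8] ang -16.61 q6 1.53 dxyz tool mm [-1.800e+00  1.000e-01  1.144e+02] turn -87.3 F [-0.6 -0.8 -0.7] tz [0.   0.04 0.02] w 0.0427 zaxis [ 0.002  0.001 -1.   ]
bottom [ 595.  -204.8  179.4] cap centre over mouth mm 126.5 offax [ 1.39698286 -0.60820182]
(np.float64(320.7030032334695), np.float64(248.51553983494767)) (np.float64(323.88390682586794), np.float64(177.77507954402114))
```

View pics/c4.png

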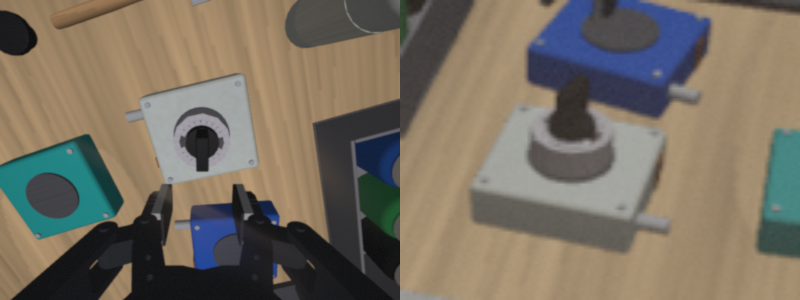

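The cap stands upright and centred in the collar. Its bar is perpendicular to the slots, which show empty on both sides, and the gripper is clear. Handing in.

```bash
python3 -c "
from h import *
workorder.job_done()"
```

```text
the job is handed in; nothing more can be done
```

The black cap is in the filler collar of the white tank and appears locked. I handed the job in at about 25 s of the 67 s allowed; the system gives no verdict.

- **Insertion:** The slots measured about −19° from world x, roughly 16° off the tank's side. With the cap lined up to them, the lugs went in without resistance. I pressed down to about 12.5 mm above the mouth, with spring readings up to about 8 N.
- **Lock:** I turned the cap about 87° clockwise and let it rise to about 16.9 mm above the mouth, inside the 14.8–19.0 mm window. It held there under a light upward pull. I then let go and moved the gripper clear.
- **Final look:** The wrist and side pictures show the cap upright and centred, with the bar across the empty slots. The bystanders visible in them looked undisturbed, but I did not measure them again.

**Readings that were off:**
- **Tool tilt:** The tool was tilted by up to 2.8° over the tank. It dropped below 0.5° by the time the cap was locked.
- **Cap centre:** Dead reckoning put the cap 1.8 mm from my estimate of the collar's middle when locked, and up to 2.9 mm while turning. That is inside the 4 mm limit and about what the calibration and grip offset allow.

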